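# Make up the transfer set and the collection set at the embryology bench

### The arm

A 6-joint arm with a two-finger parallel gripper is mounted at the origin on the work surface. World frame = base frame: x ahead of the robot, y to its left, z up, the work surface at z = 0. Lengths are in m, angles in rad, forces in N, time in s.
With the tool pointing down it reaches from about 0.375 to 0.975 m from the base axis. Payload 3.8 kg.
Tool frame: the origin (TCP) lies between the finger pads; the fingertips stand 11 mm ahead of it and the grasp point (between the pads) lies 8 mm behind it; z points along the fingers, y is the line along which they close (so a half turn about z gives the same grasp; the last joint's range is limited). The gripper opens to 88 mm and grips with 3 to 60 N. Pads are 18 mm wide; open, the fingers measure 123 mm over their backs; the gripper's body (75 mm by 187 mm) begins 45 mm behind the grasp point.
Start: joints at [1.167, 0.264, 1.604, -0, 1.274, -0.037], TCP at [0.242, 0.63, 0.226] pointing down, gripper open.
Joint ranges: [-2.63, 2.63], [-0.94, 2.18], [0.31, 2.57], [-1.31, 4.45], [0, 2.66], [-2.55, 2.55]. Speed limits (rad/s): [2.57, 2.57, 3.14, 3.14, 3.14, 3.14].

### API

Orientations are given as a 3x3 rotation matrix whose columns are the frame's x, y, z axes.
In Python, from rig import ctrl gives the robot as it stands. The module is installed in compiled form; this text tells all that it offers.
- The arm moves only by the tool play_rows, never from a script. Its argument "plan" is one flat list of numbers, 7 for each row, row after row: the shift along the world's x, y, z as a fraction of full scale, then the turn, a rotation vector about the world's x, y, z as a fraction of full scale, then the gripper's target within -1 to 1 (fully open at 1, half-way at 0, shut at -1). In form: [tx, ty, tz, ax, ay, az, grip, tx, ty, tz, ax, ay, az, grip, ...]. A call has 1 to 12 rows; each row shifts and turns the commanded pose from where the row before left it; what a row does not reach is not made up. Full scale, the value 1, is 3 cm for a shift and 5 degrees for a turn. A row lasts 1/8 s, in which the tool goes at most 62.5 mm and 10.7 degrees, less where a joint would pass 70% of its speed; a pose out of reach is approached as far as the arm can. A call with a number of a shift or a turn outside -1 to 1 is refused whole. A call with a gripper value outside its range is refused whole. The fingers move at their own pace and stop on an object; "newtons" is the grip in N (left out, the last holds). Time passes only in rows, so rows that do not move let the fingers close. It gives the time, the measured TCP pose, the force, the opening and the grip force at its end, in the units of the state.
- ctrl.observe(): the state, without advancing time (a new reading comes with each control period).
- ctrl.capture(name): name is "scene" or "top"; returns a dict with "img" (480x640x3 uint8, red, green, blue), "K" (3x3 intrinsics, pixels), "extrinsics" (4x4, takes a point from camera to world coordinates). Camera axes: x right, y down, z forward; pixel columns grow to the right and rows downward; lengths in m; the calibration is good to about 2 mm. A picture is of the moment at which its call begins. There is no depth.
- ctrl.close_job(): hands the job in; it is judged then, once.
The state is a dict: "time": time; "qpos": joint angles; "qvel": joint speeds; "tau": joint torques, N m; "tool_pos": TCP position; "tool_rot": TCP orientation; "wrist_force": force on the tool from outside, world axes, zero at the start; "torque": the same for the moment, N m; "grip_width": opening from 0.0 (shut) to 1.0 (fully open); "grasp_force": force on a finger pad.
Only numpy, scipy, OpenCV 4.12 (cv2) and the standard library are available. Lean on these libraries where they do the work, as an engineer would, in place of code of your own. Each camera call takes 0.05 s, during which the arm holds its last target. There are 200 camera calls.

### The job

Make up two sets from the bench stock. For the transfer set, lift the aluminium carrier plate straight up off the warmer's two dowels, keeping it level, lay it flat in the rectangular tray, set the small round dish on the ring at the middle of the plate and stand the medium bottle on the tray floor beside the plate; for the collection set, put the large round dish and the shorter screw-cap jar, each flat on the floor, in the round tray. Set everything down gently without dropping it, and leave the square four-well dish and the taller jar where they are.

Things in the scene. Friction and masses are not known exactly. Their poses are not given: they have to be found in the camera images.
- plate: Bare aluminium carrier plate, 56 (x) x 130 (y) x 12 mm, 0.22 kg, a ring 44 mm across engraved round the middle of its top. It starts on the warmer, underside 54 mm above the bench, over two 10 mm dowels in 11 mm holes at y = +-52 mm that end 3 mm above its top: lift 15 mm, level, to free it. Its long edges overhang the pad, free to grip across the 56 mm. Origin: centre of its underside, z up.
- dish_small: Small round lidded culture dish, clear polystyrene, 36 mm diameter, 12 mm high, flat. Loose, upright, anywhere in the row of stock behind the trays and the warmer, neighbours about 110 mm apart left to right. Origin: centre of its underside, z up.
- dish_large: Large round lidded culture dish, clear polystyrene, 54 mm diameter, 16 mm high, flat. Loose, upright, anywhere in the row of stock behind the trays and the warmer, neighbours about 110 mm apart left to right. Origin: centre of its underside, z up.
- jar_short: Shorter of the two round clear jars with a white screw cap as wide as the jar: 46 mm diameter, 56 mm high. Loose, upright, anywhere in the row of stock behind the trays and the warmer, neighbours about 110 mm apart left to right. Origin: centre of its underside, z up.
- bottle: Medium bottle of clear plastic, 34 mm diameter and straight-sided up to 50 mm, then a narrow neck with a white cap of 21 mm diameter; 78 mm high in all. Loose, upright, anywhere in the row of stock behind the trays and the warmer, neighbours about 110 mm apart left to right. Origin: centre of its underside, z up.
- tray_rect: Rectangular shallow stainless steel tray, fixed, empty, 170 (its x) x 240 (its y) mm outside and 22 mm high, walls and floor 3 mm thick. It stands in one of three places nearer the robot: left, middle or right. Origin: centre of its underside, z up.
- tray_round: Round shallow stainless steel tray, fixed, empty, 200 mm diameter and 22 mm high, walls and floor 3 mm thick, in another of the three places. Origin: centre of its underside, z up.
- warmer: White dry-plate warmer, fixed, 150 (x) x 190 (y) mm, top 42 mm high; on it a raised pad 44 x 120 mm, 54 mm high, carries the plate, leaving 12 mm of air under the plate's long edges. Two steel dowels rise from the pad to 69 mm. Display on its front (-x) side. In the last of the three places. Origin: centre of its underside, z up.
- four_well: Square lidded four-well dish, clear polystyrene, 64 x 64 x 15 mm, four round wells to be seen in it. Not wanted: stays in the row. Loose, upright, anywhere in the row of stock behind the trays and the warmer, neighbours about 110 mm apart left to right. Origin: centre of its underside, z up.
- jar_tall: Taller of the two round clear jars with a white screw cap: 46 mm diameter, 92 mm high. Not wanted: stays in the row. Loose, upright, anywhere in the row of stock behind the trays and the warmer, neighbours about 110 mm apart left to right. Origin: centre of its underside, z up.
Mind the look-alikes: they are no part of the job. What is shaped like the dish_small but orange or red is not meant.

How it is judged:
At the end, for the whole second after the job is handed in: Rectangular tray: plate flat on the floor (3 degrees), small dish on it within 15 mm of its middle, bottle upright on the floor. Round tray: large dish and shorter jar flat on the floor. Four-well dish and taller jar upright within 25 mm of their start. All released and at rest (x of plate in the frame of tray_rect between -0.055 and 0.055 m and y of plate in the frame of tray_rect between -0.085 and 0.085 m and z of plate in the frame of tray_rect between -0.001 and 0.007 m and angle between plate's own z axis and vertical below 0.05 rad and horizontal distance between dish_small and plate below 0.015 m and z of dish_small in the frame of plate between 0.008 and 0.016 m and angle between each of dish_small, bottle, dish_large, jar_short, four_well, jar_tall's own z axis and vertical below 0.1 rad and x of bottle in the frame of tray_rect between -0.069 and 0.069 m and y of bottle in the frame of tray_rect between -0.104 and 0.104 m and z of bottle in the frame of tray_rect between -0.001 and 0.007 m and horizontal distance between each of dish_large, jar_short and tray_round below 0.076 m and z of dish_large in the frame of tray_round between -0.001 and 0.007 m and z of jar_short in the frame of tray_round between -0.001 and 0.007 m and distance of each of four_well, jar_tall from where it was at the start of the episode below 0.025 m and linear speed of each of plate, dish_small, dish_large, jar_short, bottle, four_well, jar_tall below 0.02 m/s); the robot touches nothing.
It fails at once if the plate is tipped by more than about 14 degrees (angle between plate's own z axis and vertical above 0.25 rad).
It fails at once if one of the things for the sets is dropped from more than about 2 cm, or knocked away ((linear speed of plate above 0.6 m/s and contact force between the fingers and plate below 0.05 N) or (linear speed of dish_small above 0.6 m/s and contact force between the fingers and dish_small below 0.05 N) or (linear speed of dish_large above 0.6 m/s and contact force between the fingers and dish_large below 0.05 N) or (linear speed of jar_short above 0.6 m/s and contact force between the fingers and jar_short below 0.05 N) or (linear speed of bottle above 0.6 m/s and contact force between the fingers and bottle below 0.05 N)).
It fails at once if the square four-well dish is shifted by more than 25 mm (distance of four_well from where it was at the start of the episode above 0.025 m).
It fails at once if the taller jar is shifted by more than 25 mm (distance of jar_tall from where it was at the start of the episode above 0.025 m).
It also fails if it takes over 128 s, if anything falls off the work surface, if the arm or the gripper's body presses on something with over 40 N, if the wrist force passes 120 N, or if a joint passes its speed limit or range.

## Working session

There is one attempt and no reset: what is moved stays moved. The work goes in short steps, Python scripts to look and compute and a tool call to move; the robot and the scene stay as the last step left them, time stands still between calls to the robot, and variables do not carry over. Pictures are saved under pics/ and viewed, at most 14 in all, crops included, and the job is handed in when it is done.

Besides the shell and the picture viewer there is one more tool, called as name(argument=value, ...) on one line, values as JSON. play_rows: Moves the arm, as the interface text tells. Shift numbers are shares of 3 cm and turn numbers shares of 5 degrees, none past 1 either way. Its arguments: {"type":"object","properties":{"plan":{"type":"array","items":{"type":"number"}},"newtons":{"type":"number"}},"required":["plan"]}

```bash
mkdir -p pics; ls; cat > h.py <<'E'
import numpy as np, cv2
from rig import ctrl
def cap(n,f=None):
    c=ctrl.capture(n); im=c["img"]
    if f: cv2.imwrite("pics/"+f,im[:,:,::-1])
    return im,np.array(c["K"]),np.array(c["extrinsics"])
def ray(K,E,u,v):
    d=E[:3,:3]@np.linalg.solve(K,[u,v,1.]); return E[:3,3],d/np.linalg.norm(d)
def at(K,E,u,v,z):
    o,d=ray(K,E,u,v); return o+d*(z-o[2])/d[2]
def tri(r1,r2):
    (a,d),(b,e)=r1,r2
    s=np.linalg.lstsq(np.c_[d,-e],b-a,rcond=None)[0]
    p,q=a+s[0]*d,b+s[1]*e
    return (p+q)/2,np.linalg.norm(p-q)
def proj(K,E,p):
    q=E[:3,:3].T@(np.array(p)-E[:3,3]); q=K@q; return q[:2]/q[2]
E
python3 - <<'E'
from h import *
np.set_printoptions(precision=3,suppress=True)
for n in("scene","top"):
    im,K,X=cap(n,n+"0.png"); print(n,K,X)
    np.savez(n+"0.npz",im=im,K=K,X=X)
s=ctrl.observe(); print(s)
E
```

```text
pics
scene [[563.88    0.    322.394]
 [  0.    563.88  239.034]
 [  0.      0.      1.   ]] [[-0.676  0.596 -0.432  0.975]
 [ 0.736  0.54  -0.407  0.392]
 [-0.009 -0.594 -0.805  0.882]
 [ 0.     0.     0.     1.   ]]
top [[479.657   0.    318.499]
 [  0.    479.657 245.385]
 [  0.      0.      1.   ]] [[-0.039 -0.978  0.205  0.346]
 [-0.999  0.038 -0.008  0.009]
 [-0.    -0.205 -0.979  1.114]
 [ 0.     0.     0.     1.   ]]
{'time': 0.1, 'qpos': array([ 1.167,  0.265,  1.605, -0.   ,  1.274, -0.037]), 'qvel': array([-0.001, -0.001, -0.003, -0.   ,  0.001,  0.002]), 'tau': array([  0.001, -50.362, -35.807,   0.073,   0.023,  -0.   ]), 'tool_pos': array([0.242, 0.63 , 0.225]), 'tool_rot': array([[-0.933,  0.359, -0.001],
       [ 0.359,  0.933, -0.002],
       [ 0.   , -0.002, -1.   ]]), 'wrist_force': array([-0.138, -0.099, -0.371]), 'torque': array([ 0.03 ,  0.035, -0.033]), 'grasp_force': 0.0, 'grip_width': 1.0017630719028465}
```

View pics/scene0.png

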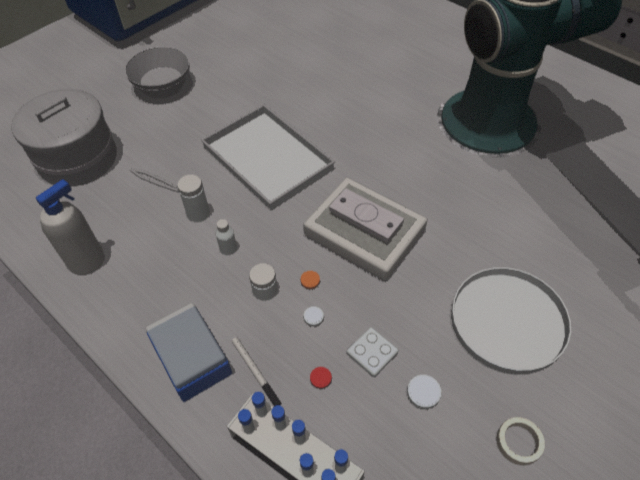

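View pics/top0.png

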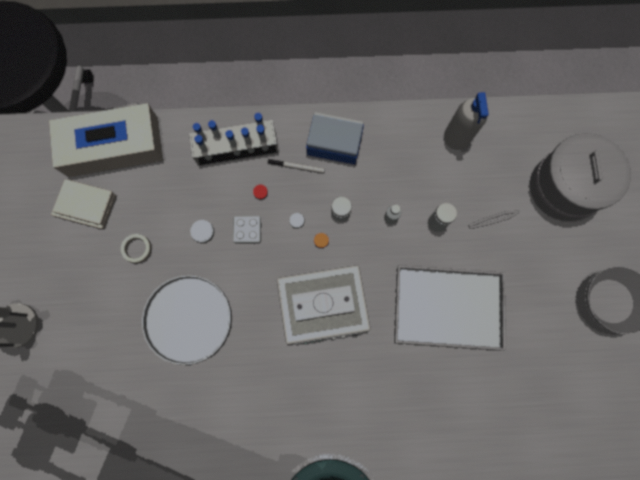

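The scene view shows the stock as white dish (314,316), orange disc (310,280), red disc (320,377), large dish (424,391), four-well (372,351), short jar (263,278), bottle (226,237) and tall jar (193,197). The matching top-view pixels are 296,220 / 321,240 / 260,192 / 202,231 / 247,230 / 341,208 / 394,213 / 446,214.

Possible mix-ups:
- **Small dish:** it could be the white disc at (296,220), the orange one (321,240), the red one (260,192) or the roll ring (135,249). I choose the white one.
- **Short jar:** it could be 341,208 or 446,214.

Next is one close crop of the row.

```bash
python3 - <<'E'
from h import *
a=np.load("top0.npz")["im"];b=np.load("scene0.npz")["im"]
x=cv2.resize(a[180:360,180:480],(800,480),interpolation=cv2.INTER_CUBIC)
cv2.imwrite("pics/c1.png",x[:,:,::-1])
y=cv2.resize(b[160:410,160:460],(720,600),interpolation=cv2.INTER_CUBIC)
cv2.imwrite("pics/c2.png",y[:,:,::-1])
E
```

```text
(no output)
```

View pics/c1.png

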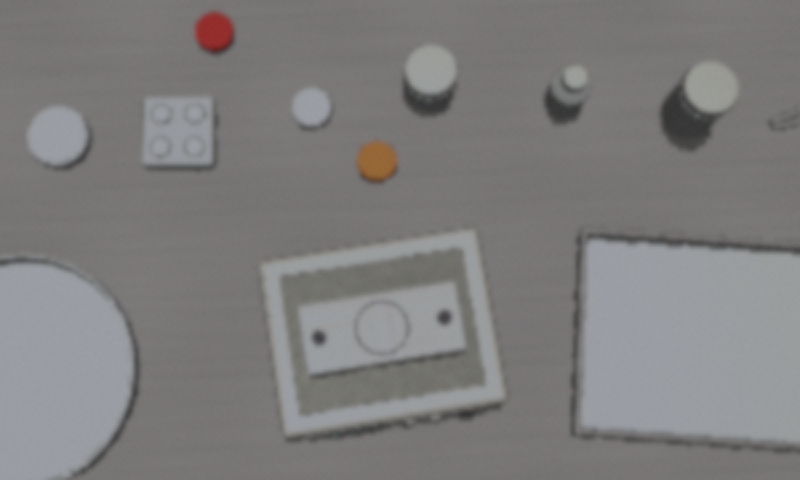

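View pics/c2.png

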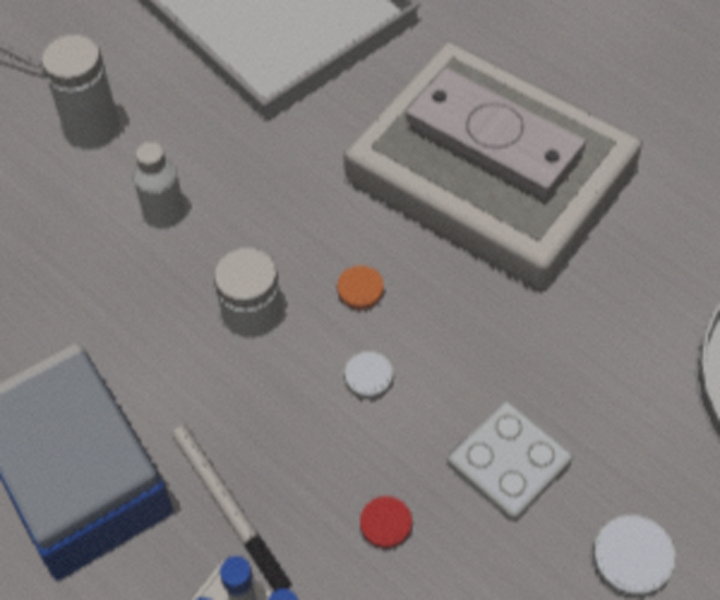

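The crops confirm the choice: the white dish is at c1 (311,106) with white lid, and the short and tall jars are clearly different in the oblique view. Now I triangulate.

```bash
python3 - <<'E'
from h import *
np.set_printoptions(precision=4,suppress=True)
A=np.load("top0.npz");B=np.load("scene0.npz")
f1=lambda p:((np.array(p)+.5)*3/8-.5+180); f2=lambda p:((np.array(p)+.5)/2.4-.5+160)
P={"large":((58,135),(635,551)),"small":((311,106),(369,372)),"orange":((377,160),(361,285)),"jshort":((431,70),(246,277)),
"bottle":((575,77),(151,154)),"jtall":((711,87),(73,60)),"four":((180,132),(509,458)),"ring":((382,328),(495,125)),
"dowR":((445,317),(439,96)),"dowL":((319,338),(552,156))}
for n,(a,b) in P.items():
    p,e=tri(ray(A["K"],A["X"],*f1(a)),ray(B["K"],B["X"],*f2(b))); print(n,p,e)
for n,a,b in [("r1",(398,268),(270,204)),("r2",(502,271),(205,147)),("r3",(500,348),(264,108)),("r4",(397,344),(332,162)),("round",(188,320),(511,318))]:
    p,e=tri(ray(A["K"],A["X"],*a),ray(B["K"],B["X"],*b)); print(n,p,e)
E
```

```text
large [0.6215 0.2747 0.0192] 0.0025070506725013092
small [0.6403 0.0514 0.0146] 0.00234863316036776
orange [ 0.5892 -0.005   0.0128] 0.0027409307383467895
jshort [ 0.6581 -0.0541  0.052 ] 0.003072386785635513
bottle [ 0.6396 -0.1734  0.0776] 0.0029868088054603617
jtall [ 0.6231 -0.2832  0.0881] 0.004414163853475573
four [0.6223 0.1685 0.0101] 0.0021497601228381885
ring [ 0.437  -0.0031  0.0678] 0.0016946011790369456
dowR [ 0.4439 -0.0549  0.0676] 0.001798862135531848
dowL [0.431  0.0484 0.0674] 0.0015966716407199506
r1 [ 0.5156 -0.182   0.0162] 0.001341123218315665
r2 [ 0.4958 -0.4185  0.0078] 0.013593767609129444
r3 [ 0.326  -0.3956  0.0199] 0.0015707537553902764
r4 [ 0.3441 -0.1682  0.0141] 0.0030612352753839325
round [0.414  0.3065 0.0108] 0.005591310267007478
```

play_rows(plan=[0.27,-0.88,-0.1,0,0,-0.515,1,0.27,-0.88,-0.1,0,0,-0.515,1,0.27,-0.88,-0.1,0,0,-0.515,1,0.27,-0.88,-0.1,0,0,-0.515,1,0.27,-0.88,-0.1,0,0,-0.515,1,0.27,-0.88,-0.1,0,0,-0.515,1,0.27,-0.88,-0.1,0,0,-0.515,1,0.27,-0.88,-0.1,0,0,-0.515,1,0.27,-0.88,-0.1,0,0,-0.515,1,0.27,-0.88,-0.1,0,0,-0.515,1,0.27,-0.88,-0.1,0,0,-0.515,1,0.27,-0.88,-0.1,0,0,-0.515,1])

```text
time: 1.6
tool_pos: [0.3391, 0.3121, 0.1894]
tool_rot: [[-0.616, 0.788, -0.001], [0.788, 0.616, -0.001], [-0.0, -0.001, -1.0]]
wrist_force: [-0.2, -0.5, -0.3]
grip_width: 0.999
grasp_force: 0.0
```

play_rows(plan=[0.27,-0.88,-0.1,0,0,-0.515,1,0.27,-0.88,-0.1,0,0,-0.515,1,0.27,-0.88,-0.1,0,0,-0.515,1,0.27,-0.88,-0.1,0,0,-0.515,1,0.27,-0.88,-0.1,0,0,-0.515,1,0.27,-0.88,-0.1,0,0,-0.515,1,0.27,-0.88,-0.1,0,0,-0.515,1,0.27,-0.88,-0.1,0,0,-0.515,1,0.27,-0.88,-0.1,0,0,-0.515,1,0.27,-0.88,-0.1,0,0,-0.515,1,0.27,-0.88,-0.1,0,0,-0.515,1,0.27,-0.88,-0.1,0,0,-0.515,1])

```text
time: 3.1
tool_pos: [0.4363, -0.0044, 0.1535]
tool_rot: [[-0.124, 0.992, -0.001], [0.992, 0.124, 0.0], [0.0, -0.001, -1.0]]
wrist_force: [-0.2, -0.1, 0.0]
grip_width: 0.999
grasp_force: 0.0
```

```bash
python3 - <<'E'
from h import *
np.set_printoptions(precision=4,suppress=True)
A=np.load("top0.npz");K,X=A["K"],A["X"]
for q in [(398,268),(502,271),(500,348),(397,344)]: print(at(K,X,*q,.02))
g=cv2.cvtColor(A["im"],cv2.COLOR_RGB2GRAY)
# bright floor regions at z~3mm
for s in [(188,320),(449,308)]:
    roi=np.zeros_like(g); roi[s[1]-60:s[1]+60,s[0]-70:s[0]+70]=255
    m=cv2.inRange(g,int(g[s[1],s[0]])-22,255)&roi
    n,l,st,c=cv2.connectedComponentsWithStats(m); k=l[s[1],s[0]]
    M=(l==k).astype(np.uint8); cs=max(cv2.findContours(M,0,2)[0],key=cv2.contourArea)
    r=cv2.minAreaRect(cs); print(st[k],c[k],r,at(K,X,*c[k],.01))
b=A["X"]; s=ctrl.observe(); print(s["tool_pos"],s["tool_rot"],s["wrist_force"])
im,K2,X2=cap("scene","p1.png")
E
```

```text
[ 0.5146 -0.1808  0.02  ]
[ 0.4983 -0.4197  0.02  ]
[ 0.3256 -0.3949  0.02  ]
[ 0.3433 -0.166   0.02  ]
[ 147  279   83   83 5372] [188.1398 319.893 ] ((188.0, 320.0), (82.0, 82.0), 90.0) [0.4155 0.3038 0.01  ]
[ 398  270  101   77 6991] [448.567  308.2961] ((449.06768798828125, 308.0400085449219), (102.9562759399414, 70.09400939941406), 4.028264045715332) [ 0.4185 -0.2913  0.01  ]
[ 0.4363 -0.0044  0.1535] [[-0.1235  0.9923 -0.0006]
 [ 0.9923  0.1235  0.0001]
 [ 0.0001 -0.0006 -1.    ]] [-0.2089 -0.1262  0.0479]
```

play_rows(plan=[0.03,0.04,-0.6,0,0,0,1,0,0,-0.6,0,0,0,1,0,0,-0.6,0,0,0,1,0,0,-0.6,0,0,0,1,0,0,-0.45,0,0,0,1,0,0,0,0,0,0,0.5,0,0,0,0,0,0,0.4,0,0,0,0,0,0,0.35,0,0,0,0,0,0,0.3,0,0,0,0,0,0,0.25,0,0,0,0,0,0,0.2,0,0,0,0,0,0,0.2], newtons=4)

```text
time: 4.65
tool_pos: [0.4373, -0.0023, 0.0684]
tool_rot: [[-0.125, 0.992, -0.0], [0.992, 0.125, -0.0], [0.0, -0.0, -1.0]]
wrist_force: [0.0, 0.3, -0.3]
grip_width: 0.604
grasp_force: 0.0
```

```bash
python3 - <<'E'
from h import *
im,K,X=cap("scene")
u,v=map(int,proj(K,X,[.437,-.003,.066])); print(u,v)
c=cv2.resize(im[v-70:v+70,u-90:u+90],(720,560),interpolation=cv2.INTER_CUBIC); cv2.imwrite("pics/p2.png",c[:,:,::-1])
print(ctrl.observe()["grip_width"],ctrl.observe()["grasp_force"])
E
```

```text
365 212
0.5992026154011729 0.0
```

View pics/p2.png

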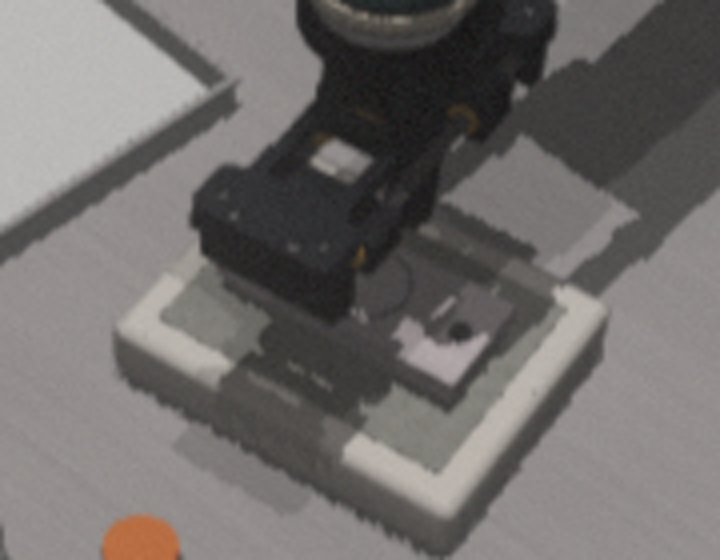

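play_rows(plan=[0,0,0,0,0,0,0.15,0,0,0,0,0,0,0.1,0,0,0,0,0,0,0.1])

```text
time: 5.08
tool_pos: [0.4373, -0.0023, 0.0684]
tool_rot: [[-0.125, 0.992, -0.0], [0.992, 0.125, 0.0], [0.0, -0.0, -1.0]]
wrist_force: [-0.4, 0.7, -0.2]
grip_width: 0.548
grasp_force: 0.0
```

```bash
python3 - <<'E'
from h import *
im,K,X=cap("scene"); im=im.copy(); s=ctrl.observe(); T=s["tool_pos"];R=s["tool_rot"]
u0,v0=320,175
c=cv2.resize(im[v0:v0+75,u0:u0+100],(800,600),interpolation=cv2.INTER_CUBIC)
def pt(p): q=proj(K,X,p); return tuple(int(x) for x in ((q-[u0,v0]+.5)*8-.5))
yaw=np.radians(7.1);ex=np.array([np.cos(yaw),np.sin(yaw),0]);ey=np.array([-np.sin(yaw),np.cos(yaw),0]);P=np.array([.4373,-.0032,0])
for z,col in((.066,(0,255,0)),(.054,(0,120,255))):
    pts=[pt(P+ex*a*.028+ey*b*.065+[0,0,z]) for a,b in((1,1),(1,-1),(-1,-1),(-1,1))]
    cv2.polylines(c,[np.array(pts)],True,col,1)
for h in (.024,.0415):
    pts=[pt(T+R@[a*.009,h,.011]) for a in(-1,1)]+[pt(T+R@[a*.009,h,-.03]) for a in(1,-1)]
    cv2.polylines(c,[np.array(pts)],True,(255,0,0),1)
cv2.imwrite("pics/p3.png",c[:,:,::-1])
E
```

```text
(no output)
```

View pics/p3.png

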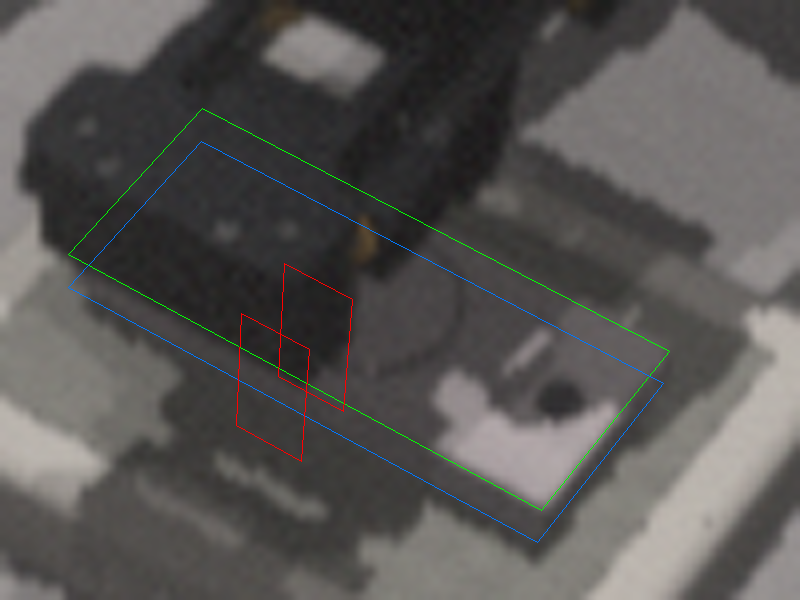

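The crop shows the gripper body hiding the fingers and the plate still level on the dowels, with its near edge at (300,410). I'll keep closing gently.

play_rows(plan=[0,0,0,0,0,0,0,0,0,0,0,0,0,-0.1,0,0,0,0,0,0,-0.2,0,0,0,0,0,0,-0.2])

```text
time: 5.62
tool_pos: [0.4374, -0.0023, 0.0684]
tool_rot: [[-0.125, 0.992, -0.0], [0.992, 0.125, 0.0], [0.0, -0.0, -1.0]]
wrist_force: [0.1, 1.0, 0.1]
grip_width: 0.402
grasp_force: 0.0
```

play_rows(plan=[0,0,0,0,0,0,1,0,0,0,0,0,0,1,0,0,0,0,0,0,1,0,0,0,0,0,0,1,0,0,0,0,0,0,1,0,0,-0.2,0,0,0,1,0,0,0,0,0,0,0.5,0,0,0,0,0,0,0.4,0,0,0,0,0,0,0.3,0,0,0,0,0,0,0.2,0,0,0,0,0,0,0.1,0,0,0,0,0,0,0.1])

```text
time: 7.12
tool_pos: [0.4374, -0.0023, 0.0625]
tool_rot: [[-0.125, 0.992, 0.0], [0.992, 0.125, -0.0], [-0.0, 0.0, -1.0]]
wrist_force: [-0.3, 0.1, -0.7]
grip_width: 0.554
grasp_force: 0.0
```

play_rows(plan=[0,0,0,0,0,0,1,0,0,0,0,0,0,1,0,0,0,0,0,0,1,0,0,0,0,0,0,1,0,0,-0.2,0,0,0,1,0,0,0,0,0,0,0.5,0,0,0,0,0,0,0.4,0,0,0,0,0,0,0.3,0,0,0,0,0,0,0.2,0,0,0,0,0,0,0.1,0,0,0,0,0,0,0,0,0,0,0,0,0,0])

```text
time: 8.62
tool_pos: [0.4374, -0.0023, 0.0564]
tool_rot: [[-0.125, 0.992, 0.0], [0.992, 0.125, 0.0], [-0.0, 0.0, -1.0]]
wrist_force: [0.7, -1.3, 0.6]
grip_width: 0.496
grasp_force: 0.0
```

```bash
python3 - <<'E'
from h import *
im,K,X=cap("scene"); im=im.copy(); s=ctrl.observe(); T=s["tool_pos"];R=s["tool_rot"]
u0,v0=310,150
c=cv2.resize(im[v0:v0+90,u0:u0+120],(800,600),interpolation=cv2.INTER_CUBIC)
def pt(p): q=proj(K,X,p); return tuple(int(x) for x in ((q-[u0,v0]+.5)*6.667-.5))
for z in(-.053,):
  pts=[pt(T+R@[a*.0375,b*.0935,z]) for a,b in((1,1),(1,-1),(-1,-1),(-1,1))]
  cv2.polylines(c,[np.array(pts)],True,(0,255,0),1)
h=s["grip_width"]*.044
for sg in(1,-1):
  pts=[pt(T+R@[a*.009,sg*h,.011]) for a in(-1,1)]+[pt(T+R@[a*.009,sg*h,-.053]) for a in(1,-1)]
  cv2.polylines(c,[np.array(pts)],True,(255,0,0),1)
cv2.imwrite("pics/p4.png",c[:,:,::-1])
E
```

```text
(no output)
```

View pics/p4.png

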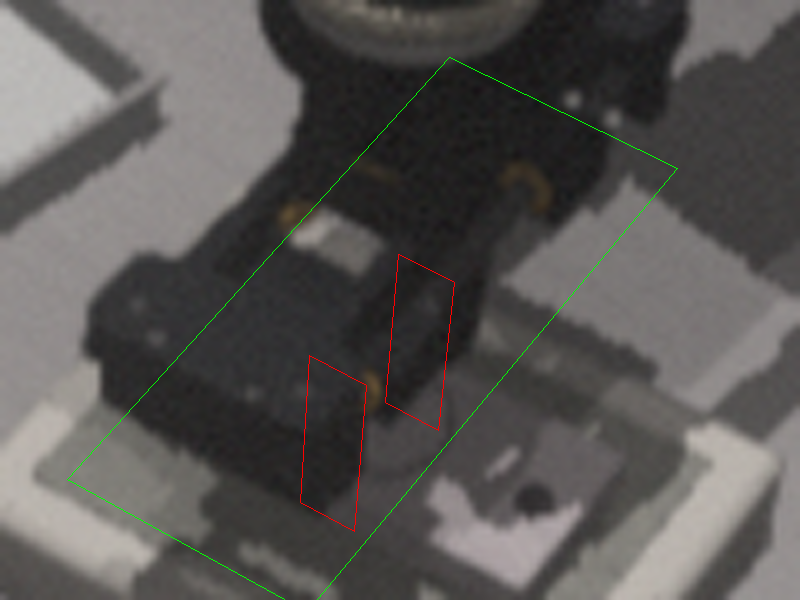

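play_rows(plan=[0,0,0,0,0,0,-0.1,0,0,0,0,0,0,-0.2,0,0,0,0,0,0,-0.3,0,0,0,0,0,0,-0.4,0,0,0,0,0,0,-0.4])

```text
time: 9.3
tool_pos: [0.4374, -0.0023, 0.0564]
tool_rot: [[-0.125, 0.992, 0.0], [0.992, 0.125, -0.0], [-0.0, 0.0, -1.0]]
wrist_force: [-0.1, 0.4, 0.0]
grip_width: 0.302
grasp_force: 0.0
```

```bash
python3 - <<'E'
from h import *
im,K,X=cap("scene"); s=ctrl.observe(); print(s["grip_width"],s["grasp_force"],s["wrist_force"],s["torque"])
c=im[150:270,290:450]; c=np.clip(255*(c/255.)**.5,0,255).astype(np.uint8)
c=cv2.resize(c,(800,600),interpolation=cv2.INTER_CUBIC)
cv2.imwrite("pics/p5.png",c[:,:,::-1])
E
```

```text
0.3023743453424167 0.0 [-0.20170359  0.29359686  0.73365885] [-0.04727836  0.08073257 -0.01226875]
```

View pics/p5.png

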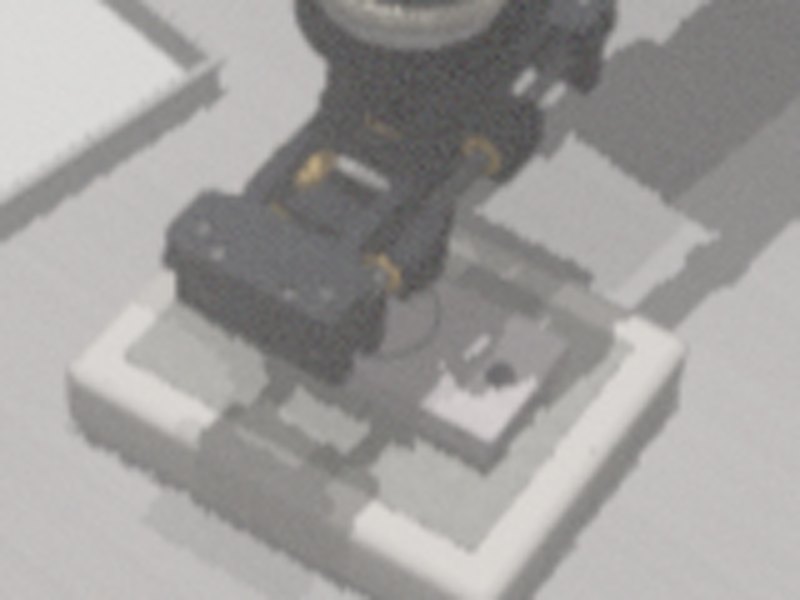

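The crop shows the finger block over the plate at about (350,380), and nothing has been gripped with 27 mm of opening. So the tips must still be above the plate top, and I'll probe downward for contact.

play_rows(plan=[0,0,-0.05,0,0,0,-0.4,0,0,-0.05,0,0,0,-0.4,0,0,0,0,0,0,-0.4])

```text
time: 9.72
tool_pos: [0.4375, -0.0023, 0.0536]
tool_rot: [[-0.125, 0.992, -0.0], [0.992, 0.125, 0.0], [0.0, -0.0, -1.0]]
wrist_force: [-1.3, -0.1, 3.1]
grip_width: 0.3
grasp_force: 1.5
```

Contact comes at a reported TCP z of 0.0536. With the plate top at 66 mm, the tips are about 12 mm above the reported TCP, so the real tool sits about 23 mm higher than the text implies. I'll correct for that: rise, open, go down to a reported z of about 0.0445, and close.

play_rows(plan=[0,0,0.1,0,0,0,-0.4,0,0,0,0,0,0,1,0,0,0,0,0,0,1,0,0,0,0,0,0,1,0,0,0,0,0,0,1,0,0,0,0,0,0,1,0,0,0,0,0,0,1,0,0,-0.2,0,0,0,1,0,0,-0.2,0,0,0,1,0,0,0,0,0,0,0.6,0,0,0,0,0,0,0.4,0,0,0,0,0,0,0.3])

```text
time: 11.22
tool_pos: [0.4375, -0.0023, 0.0445]
tool_rot: [[-0.125, 0.992, 0.0], [0.992, 0.125, -0.0], [-0.0, 0.0, -1.0]]
wrist_force: [0.4, -0.6, 0.0]
grip_width: 0.686
grasp_force: 0.0
```

play_rows(plan=[0,0,0,0,0,0,0.25,0,0,0,0,0,0,0.2,0,0,0,0,0,0,0.15,0,0,0,0,0,0,0.15])

```text
time: 11.72
tool_pos: [0.4378, -0.0023, 0.0446]
tool_rot: [[-0.125, 0.992, 0.001], [0.992, 0.125, -0.0], [-0.0, 0.001, -1.0]]
wrist_force: [2.1, -0.1, -0.3]
grip_width: 0.636
grasp_force: 4.0
```

play_rows(plan=[0,0,0,0,0,0,-0.2,0,0,0,0,0,0,-0.2,0,0,0.05,0,0,0,-0.2,0,0,0.1,0,0,0,-0.2,0,0,0.15,0,0,0,-0.2,0,0,0.2,0,0,0,-0.2,0,0,0.25,0,0,0,-0.2,0,0,0.25,0,0,0,-0.2,0,0,0,0,0,0,-0.2], newtons=30)

```text
time: 12.85
tool_pos: [0.4376, -0.0023, 0.0751]
tool_rot: [[-0.125, 0.992, 0.001], [0.992, 0.125, -0.0], [-0.0, 0.001, -1.0]]
wrist_force: [0.5, -0.7, -1.7]
grip_width: 0.628
grasp_force: 30.0
```

```bash
python3 - <<'E'
from h import *
im,K,X=cap("scene"); s=ctrl.observe(); print(s["grip_width"],s["grasp_force"],s["wrist_force"],s["torque"])
c=im[140:260,290:450]; c=np.clip(255*(c/255.)**.5,0,255).astype(np.uint8)
c=cv2.resize(c,(640,480),interpolation=cv2.INTER_CUBIC)
cv2.imwrite("pics/p6.png",c[:,:,::-1])
E
```

```text
0.628025345798085 29.99731332063675 [-1.03174188 -0.5545808  -0.97723796] [-0.08119488  0.02440752  0.03047195]
```

View pics/p6.png

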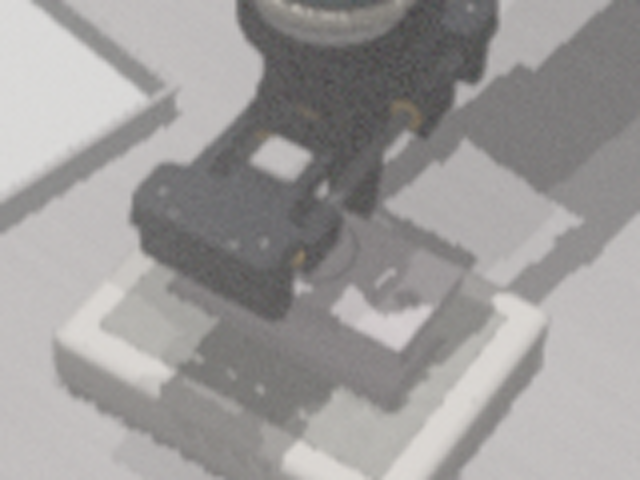

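The plate is lifted clear and level, with its hole visible at (405,295). I'm carrying it to the rectangular tray.

play_rows(plan=[0,0,0.4,0,0,0,-0.2,-0.06,-0.5,0.3,0,0,-0.2,-0.2,-0.06,-0.95,0,0,0,-0.2,-0.2,-0.06,-1,0,0,0,-0.21,-0.2,-0.06,-1,0,0,0,-0.21,-0.2,-0.06,-1,0,0,0,-0.21,-0.2,-0.06,-1,0,0,0,-0.21,-0.2,-0.06,-1,0,0,0,-0.21,-0.2,-0.06,-1,0,0,0,-0.21,-0.2,-0.06,-1,0,0,0,-0.21,-0.2,-0.06,-1,0,0,0,-0.21,-0.2,-0.06,-0.95,0,0,0,-0.21,-0.2])

```text
time: 14.4
tool_pos: [0.417, -0.3164, 0.0961]
tool_rot: [[0.076, 0.997, 0.0], [0.997, -0.076, -0.001], [-0.001, 0.0, -1.0]]
wrist_force: [-0.3, 0.8, -1.8]
grip_width: 0.633
grasp_force: 30.0
```

play_rows(plan=[-0.03,-0.32,0,0,0,-0.21,-0.2,0,0,-0.2,0,0,0,-0.2,0,0,-0.5,0,0,0,-0.2,0,0,-0.6,0,0,0,-0.2,0,0,-0.6,0,0,0,-0.2,0,0,0,0,0,0,-0.2])

```text
time: 15.15
tool_pos: [0.4149, -0.322, 0.0357]
tool_rot: [[0.092, 0.996, -0.004], [0.996, -0.092, 0.004], [0.003, -0.004, -1.0]]
wrist_force: [-0.3, 0.3, -1.3]
grip_width: 0.629
grasp_force: 30.0
```

play_rows(plan=[0,0,0,0,0,0,-0.2,0,0,-0.3,0,0,0,-0.2,0,0,-0.3,0,0,0,-0.2,0,0,-0.3,0,0,0,-0.2,0,0,0,0,0,0,-0.2])

```text
time: 15.78
tool_pos: [0.4158, -0.3232, 0.0102]
tool_rot: [[0.093, 0.996, -0.002], [0.996, -0.093, 0.002], [0.001, -0.002, -1.0]]
wrist_force: [0.1, -0.3, -1.8]
grip_width: 0.633
grasp_force: 30.0
```

play_rows(plan=[0,0,-0.2,0,0,0,-0.2,0,0,-0.15,0,0,0,-0.2,0,0,-0.07,0,0,0,-0.2,0,0,0,0,0,0,-0.2])

```text
time: 16.27
tool_pos: [0.4166, -0.3238, -0.0014]
tool_rot: [[0.093, 0.996, -0.0], [0.996, -0.093, 0.0], [0.0, -0.0, -1.0]]
wrist_force: [-0.4, 0.3, -2.4]
grip_width: 0.627
grasp_force: 30.0
```

play_rows(plan=[0,0,-0.06,0,0,0,-0.2,0,0,-0.06,0,0,0,-0.2,0,0,0,0,0,0,-0.2])

```text
time: 16.65
tool_pos: [0.4166, -0.3238, -0.0049]
tool_rot: [[0.093, 0.996, -0.0], [0.996, -0.093, 0.0], [0.0, -0.0, -1.0]]
wrist_force: [0.2, 0.4, -2.4]
grip_width: 0.631
grasp_force: 30.0
```

play_rows(plan=[0,0,-0.04,0,0,0,-0.2,0,0,-0.03,0,0,0,-0.2,0,0,0,0,0,0,-0.2])

```text
time: 17.02
tool_pos: [0.4167, -0.324, -0.0064]
tool_rot: [[0.093, 0.996, -0.0], [0.996, -0.093, 0.0], [0.0, -0.0, -1.0]]
wrist_force: [-1.4, 0.9, 3.8]
grip_width: 0.632
grasp_force: 30.0
```

play_rows(plan=[0,0,0,0,0,0,0.45,0,0,0,0,0,0,0.6,0,0,0.1,0,0,0,0.7,0,0,0.5,0,0,0,0.7,0,0,1,0,0,0,0.5,0,0,1,0,0,0,0.5,0,0,1,0,0,0,0.5,0.532,0.893,0.3,0,0,0,0.5,0.532,0.893,0,0,0,0,0.5,0.532,0.893,0,0,0,0,0.5,0.532,0.893,0,0,0,0,0.5,0.532,0.893,0,0,0,0,0.5], newtons=10)

```text
time: 18.52
tool_pos: [0.4973, -0.1892, 0.1114]
tool_rot: [[0.093, 0.996, 0.001], [0.996, -0.093, -0.001], [-0.001, 0.002, -1.0]]
wrist_force: [1.1, -0.1, 0.5]
grip_width: 0.752
grasp_force: 0.0
```

play_rows(plan=[0.532,0.893,0,0,0,0.1,0.5,0.532,0.893,0,0,0,0.1,0.5,0.532,0.893,0,0,0,0.1,0.5,0.532,0.893,0,0,0,0.1,0.5,0.532,0.893,0,0,0,0.1,0.5,0.532,0.893,0,0,0,0.1,0.5,0.532,0.893,0,0,0,0.1,0.5,0.532,0.893,0,0,0,0.1,0.5,0.532,0.893,0,0,0,0.1,0.5,0,0,0,0,0,0,0.5])

```text
time: 19.77
tool_pos: [0.6413, 0.0529, 0.1113]
tool_rot: [[0.012, 1.0, 0.002], [1.0, -0.012, 0.0], [0.0, 0.002, -1.0]]
wrist_force: [-1.2, -0.5, -0.3]
grip_width: 0.749
grasp_force: 0.0
```

```bash
python3 - <<'E'
from h import *
im,K,X=cap("top"); A=np.load("top0.npz")["im"]
a=im[180:360,280:520]
a=cv2.resize(a,(800,600),interpolation=cv2.INTER_CUBIC)
cv2.imwrite("pics/p7.png",a[:,:,::-1]); s=ctrl.observe(); print(s["tool_pos"])
E
```

```text
[0.64049849 0.0517575  0.11098987]
```

View pics/p7.png

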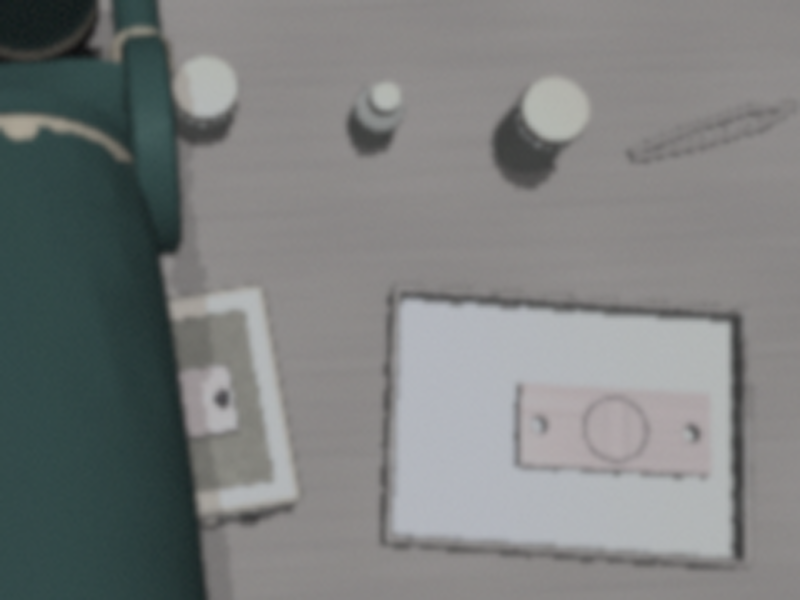

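The plate lies flat in the tray with its ring at crop (616,430). Now I descend on the small dish.

play_rows(plan=[0,0,-0.6,0,0,0,0.5,0,0,-0.8,0,0,0,0.5,0,0,-0.8,0,0,0,0.5,0,0,-0.7,0,0,0,0.5,0,0,-0.5,0,0,0,0.5,0,0,-0.3,0,0,0,0.5,0,0,-0.2,0,0,0,0.5,0,0,-0.05,0,0,0,0.5,0,0,0,0,0,0,0.3], newtons=4)

```text
time: 20.95
tool_pos: [0.6406, 0.0513, -0.0078]
tool_rot: [[0.014, 1.0, 0.001], [1.0, -0.014, 0.0], [0.0, 0.001, -1.0]]
wrist_force: [-0.1, 0.8, -0.2]
grip_width: 0.665
grasp_force: 0.0
```

```bash
python3 - <<'E'
from h import *
A=np.load("top0.npz")
for q in((616,430),(540,425),(691,433)):
    print(at(A["K"],A["X"],*((np.array(q)+.5)*.3+[280,180]-.5),.015))
E
```

```text
[ 0.41597077 -0.32603909  0.015     ]
[ 0.42139236 -0.27445557  0.015     ]
[ 0.41193551 -0.37702457  0.015     ]
```

play_rows(plan=[0,0,-0.03,0,0,0,0.1,0,0,0,0,0,0,0,0,0,0,0,0,0,-0.1,0,0,0,0,0,0,-0.2,0,0,0,0,0,0,-0.25,0,0,0,0,0,0,-0.3,0,0,0,0,0,0,-0.3], newtons=5)

```text
time: 21.82
tool_pos: [0.6402, 0.0512, -0.0092]
tool_rot: [[0.014, 1.0, 0.0], [1.0, -0.014, 0.0], [0.0, 0.0, -1.0]]
wrist_force: [-0.2, -0.7, 2.2]
grip_width: 0.406
grasp_force: 5.0
```

play_rows(plan=[0,0,0,0,0,0,-0.4,0,0,0.1,0,0,0,-0.4,0,0,0.6,0,0,0,-0.4,0,0,1,0,0,0,-0.4,0,0,1,0,0,0,-0.4,0,0,1,0,0,0,-0.4,-0.533,-0.898,0,0,0,0,-0.4,-0.533,-0.898,0,0,0,0,-0.4,-0.533,-0.898,0,0,0,0,-0.4,-0.533,-0.898,0,0,0,0,-0.4,-0.533,-0.898,0,0,0,0,-0.4,-0.533,-0.898,0,0,0,0,-0.4], newtons=12)

```text
time: 23.32
tool_pos: [0.5441, -0.1114, 0.1032]
tool_rot: [[0.014, 1.0, 0.002], [1.0, -0.014, -0.0], [-0.0, 0.002, -1.0]]
wrist_force: [0.3, -0.6, -0.5]
grip_width: 0.401
grasp_force: 12.0
```

play_rows(plan=[-0.533,-0.898,0,0,0,-0.1,-0.4,-0.533,-0.898,0,0,0,-0.1,-0.4,-0.533,-0.898,0,0,0,-0.1,-0.4,-0.533,-0.898,0,0,0,-0.1,-0.4,-0.533,-0.898,0,0,0,-0.1,-0.4,-0.533,-0.898,0,0,0,-0.1,-0.4,-0.533,-0.898,0,0,0,-0.1,-0.4,-0.533,-0.898,0,0,0,-0.1,-0.4,0,0,-0.5,0,0,0,-0.4,0,0,-1,0,0,0,-0.4,0,0,-0.5,0,0,0,-0.4,0,0,0,0,0,0,-0.4])

```text
time: 24.82
tool_pos: [0.4154, -0.3244, 0.0403]
tool_rot: [[0.083, 0.997, -0.003], [0.997, -0.083, 0.002], [0.002, -0.003, -1.0]]
wrist_force: [0.6, -0.6, 0.3]
grip_width: 0.404
grasp_force: 12.0
```

play_rows(plan=[0,-0.03,-0.4,0,0,0,-0.4,0,0,-0.4,0,0,0,-0.4,0,0,-0.2,0,0,0,-0.4,0,0,-0.08,0,0,0,-0.4,0,0,0,0,0,0,-0.4])

```text
time: 25.45
tool_pos: [0.4162, -0.3269, 0.0092]
tool_rot: [[0.084, 0.996, -0.0], [0.996, -0.084, 0.0], [0.0, -0.0, -1.0]]
wrist_force: [0.5, 0.6, -0.8]
grip_width: 0.405
grasp_force: 12.0
```

play_rows(plan=[0,0.03,-0.06,0,0,0,-0.4,0,0,-0.05,0,0,0,-0.4,0,0,0,0,0,0,-0.4])

```text
time: 25.82
tool_pos: [0.4162, -0.326, 0.006]
tool_rot: [[0.084, 0.996, -0.0], [0.996, -0.084, 0.0], [0.0, -0.0, -1.0]]
wrist_force: [-0.6, 0.0, -0.3]
grip_width: 0.402
grasp_force: 12.0
```

play_rows(plan=[0,0,-0.02,0,0,0,-0.4,0,0,0,0,0,0,-0.1,0,0,0,0,0,0,0.2,0,0,0,0,0,0,0.3,0,0,0.2,0,0,0,0.5,0,0,0.8,0,0,0,0.6,0,0,1,0,0,0,0.6,0,0,1,0,0,0,0.6,0,0,0.4,0,0,0,0.6,0.827,0.565,0,0,0,0,0.6,0.827,0.565,0,0,0,0,0.6,0.827,0.565,0,0,0,0,0.6], newtons=5)

```text
time: 27.32
tool_pos: [0.4909, -0.2744, 0.1068]
tool_rot: [[0.084, 0.996, -0.001], [0.996, -0.084, 0.0], [0.0, -0.001, -1.0]]
wrist_force: [-0.1, -1.4, -0.6]
grip_width: 0.801
grasp_force: 0.0
```

play_rows(plan=[0.827,0.565,0,0,0,0.1,0.6,0.827,0.565,0,0,0,0.1,0.6,0.827,0.565,0,0,0,0.1,0.6,0.827,0.565,0,0,0,0.1,0.6,0.827,0.565,0,0,0,0.1,0.6,0.827,0.565,0,0,0,0.1,0.6,0,0,0,0,0,0,0.6,0,0,0,0,0,0,0.6])

```text
time: 28.32
tool_pos: [0.6385, -0.1735, 0.1065]
tool_rot: [[0.031, 1.0, -0.002], [1.0, -0.031, 0.0], [0.0, -0.002, -1.0]]
wrist_force: [0.2, 0.3, 0.6]
grip_width: 0.799
grasp_force: 0.0
```

```bash
python3 - <<'E'
from h import *
im,K,X=cap("top"); im2,K2,X2=cap("scene")
p=[.4162,-.326,.027]; A=np.load("top0.npz")
r=[]
for im,K,X,n in((im,K,X,"t"),(im2,K2,X2,"s")):
    u,v=map(int,proj(K,X,p)); r.append(cv2.resize(im[v-30:v+30,u-40:u+40],(400,300),interpolation=cv2.INTER_CUBIC)); print(u,v)
cv2.imwrite("pics/p8.png",np.hstack(r)[:,:,::-1]); print(ctrl.observe()["tool_pos"])
E
```

```text
466 308
256 140
[ 0.63841584 -0.17396347  0.10691983]
```

View pics/p8.png

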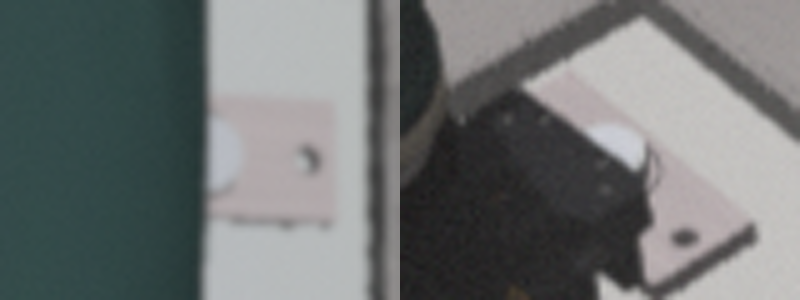

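The dish rests on the plate within the ring area. Next is the bottle.

play_rows(plan=[0.03,0,-0.4,0,0,0,0.6,0,0,-0.8,0,0,0,0.6,0,0,-0.8,0,0,0,0.6,0,0,-0.7,0,0,0,0.6,0,0,-0.4,0,0,0,0.5,0,0,-0.15,0,0,0,0.3,0,0,0,0,0,0,0.1,0,0,0,0,0,0,0,0,0,0,0,0,0,-0.1,0,0,0,0,0,0,-0.2,0,0,0,0,0,0,-0.25,0,0,0,0,0,0,-0.3], newtons=4)

```text
time: 29.92
tool_pos: [0.6408, -0.1735, 0.0104]
tool_rot: [[0.032, 0.999, 0.001], [0.999, -0.032, -0.0], [-0.0, 0.001, -1.0]]
wrist_force: [-0.3, 0.3, 2.0]
grip_width: 0.38
grasp_force: 4.0
```

play_rows(plan=[0,0,0,0,0,0,-0.35,0,0,0,0,0,0,-0.35])

```text
time: 30.18
tool_pos: [0.6408, -0.1735, 0.0103]
tool_rot: [[0.032, 0.999, 0.001], [0.999, -0.032, -0.0], [-0.0, 0.001, -1.0]]
wrist_force: [-0.4, -0.3, 3.8]
grip_width: 0.386
grasp_force: 4.0
```

play_rows(plan=[0,0,0,0,0,0,-0.4,0,0,0.1,0,0,0,-0.4,0,0,0.5,0,0,0,-0.4,0,0,0.8,0,0,0,-0.4,-0.5,-0.1,0.6,0,0,0,-0.4,-0.95,-0.18,0,0,0,0,-0.4,-0.95,-0.18,0,0,0,0,-0.4,-0.95,-0.18,0,0,0,0,-0.4,-0.95,-0.18,0,0,0,0,-0.4,-0.95,-0.18,0,0,0,0,-0.4,-0.95,-0.18,0,0,0,0,-0.4,-0.95,-0.2,0,0,0,0,-0.4], newtons=12)

```text
time: 31.68
tool_pos: [0.4251, -0.2151, 0.0706]
tool_rot: [[0.032, 1.0, 0.001], [1.0, -0.032, -0.0], [-0.0, 0.001, -1.0]]
wrist_force: [-0.4, -0.9, -0.6]
grip_width: 0.383
grasp_force: 12.0
```

play_rows(plan=[0,0,0,0,0,0,-0.4,0,0,-0.4,0,0,0,-0.4,0,0,-0.6,0,0,0,-0.4,0,0,-0.4,0,0,0,-0.4,0,0,0,0,0,0,-0.4])

```text
time: 32.3
tool_pos: [0.4254, -0.2141, 0.0265]
tool_rot: [[0.031, 1.0, -0.003], [1.0, -0.031, 0.002], [0.001, -0.003, -1.0]]
wrist_force: [0.1, -0.4, -0.3]
grip_width: 0.38
grasp_force: 12.0
```

play_rows(plan=[0,0,-0.25,0,0,0,-0.4,0,0,-0.12,0,0,0,-0.4,0,0,-0.05,0,0,0,-0.4,0,0,0,0,0,0,-0.4])

```text
time: 32.8
tool_pos: [0.426, -0.2149, 0.0154]
tool_rot: [[0.032, 0.999, 0.0], [0.999, -0.032, -0.0], [-0.0, 0.0, -1.0]]
wrist_force: [0.1, 0.5, 0.1]
grip_width: 0.383
grasp_force: 12.0
```

play_rows(plan=[0,0,-0.05,0,0,0,-0.4,0,0,-0.03,0,0,0,-0.4,0,0,0,0,0,0,-0.4])

```text
time: 33.17
tool_pos: [0.4261, -0.215, 0.0133]
tool_rot: [[0.032, 0.999, 0.0], [0.999, -0.032, -0.0], [-0.0, 0.0, -1.0]]
wrist_force: [-0.4, 0.4, 3.1]
grip_width: 0.38
grasp_force: 12.0
```

play_rows(plan=[0,0,0,0,0,0,-0.1,0,0,0,0,0,0,0.2,0,0,0,0,0,0,0.4,0,0,0.3,0,0,0,0.6,0,0,0.9,0,0,0,0.8,0,0,1,0,0,0,1,0,0,1,0,0,0,1,0.2,0.5,0,0,0,0,1,0.383,0.961,0,0,0,0,1,0.383,0.961,0,0,0,0,1,0.383,0.961,0,0,0,0,1,0.383,0.961,0,0,0,0,1], newtons=5)

```text
time: 34.67
tool_pos: [0.4773, -0.0825, 0.1075]
tool_rot: [[0.031, 1.0, -0.002], [1.0, -0.031, 0.001], [0.001, -0.002, -1.0]]
wrist_force: [0.8, -0.6, -0.0]
grip_width: 0.997
grasp_force: 0.0
```

play_rows(plan=[0.383,0.961,0,0,0,0,1,0.383,0.961,0,0,0,0,1,0.383,0.961,0,0,0,0,1,0.383,0.961,0,0,0,0,1,0.383,0.961,0,0,0,0,1,0.383,0.961,0,0,0,0,1,0.383,0.961,0,0,0,0,1,0.383,0.961,0,0,0,0,1,0.383,0.961,0,0,0,0,1,0.383,0.961,0,0,0,0,1,0.383,0.961,0,0,0,0,1,0.383,0.961,0,0,0,0,1])

```text
time: 36.17
tool_pos: [0.6145, 0.2631, 0.1069]
tool_rot: [[0.031, 1.0, -0.003], [1.0, -0.031, -0.001], [-0.001, -0.003, -1.0]]
wrist_force: [-0.0, 0.9, 0.6]
grip_width: 1.0
grasp_force: 0.0
```

play_rows(plan=[0.19,0.47,0,0,0,0,1,0,0,-0.5,0,0,0,1,0,0,-0.6,0,0,0,1,0,0,0,0,0,0,1,0,0,0,0,0,0,1])

```text
time: 36.8
tool_pos: [0.6211, 0.2746, 0.0754]
tool_rot: [[0.033, 0.999, -0.001], [0.999, -0.033, -0.0], [-0.0, -0.001, -1.0]]
wrist_force: [0.2, 0.7, 0.4]
grip_width: 1.002
grasp_force: 0.0
```

play_rows(plan=[0,0,-0.5,0,0,0,1,0,0,-0.8,0,0,0,1,0,0,-0.7,0,0,0,1,0,0,-0.5,0,0,0,1,0,0,-0.25,0,0,0,1,0,0,-0.05,0,0,0,0.6,0,0,0,0,0,0,0.4,0,0,0,0,0,0,0.3,0,0,0,0,0,0,0.2,0,0,0,0,0,0,0.15,0,0,0,0,0,0,0.1,0,0,0,0,0,0,0.1])

```text
time: 38.3
tool_pos: [0.6221, 0.2758, -0.0073]
tool_rot: [[0.032, 0.999, 0.001], [0.999, -0.032, 0.0], [0.001, 0.001, -1.0]]
wrist_force: [0.2, -0.5, 5.7]
grip_width: 0.614
grasp_force: 5.0
```

play_rows(plan=[0,0,0,0,0,0,0,0,0,0.1,0,0,0,0,0,0,0.6,0,0,0,0,0,0,0.9,0,0,0,0,-0.5,0.2,0.4,0,0,0,0,-0.95,0.31,0,0,0,0,0,-0.95,0.31,0,0,0,0,0,-0.95,0.31,0,0,0,0,0,-0.95,0.31,0,0,0,0,0,-0.95,0.31,0,0,0,0,0,-0.95,0.31,0,0,0,0,0,-0.69,0.3,0,0,0,0,0], newtons=12)

```text
time: 39.8
tool_pos: [0.4124, 0.3464, 0.0518]
tool_rot: [[0.031, 1.0, -0.001], [1.0, -0.031, -0.0], [-0.0, -0.001, -1.0]]
wrist_force: [0.6, 0.1, -0.2]
grip_width: 0.607
grasp_force: 12.0
```

play_rows(plan=[0,0,0,0,0,0,0,0,0,-0.4,0,0,0,0,0,0,-0.6,0,0,0,0,0,0,-0.4,0,0,0,0,0,0,0,0,0,0,0])

```text
time: 40.42
tool_pos: [0.4137, 0.345, 0.0077]
tool_rot: [[0.032, 0.999, -0.003], [0.999, -0.032, -0.003], [-0.003, -0.003, -1.0]]
wrist_force: [-0.7, -1.2, -0.4]
grip_width: 0.603
grasp_force: 12.0
```

Target z is about -0.0045.

play_rows(plan=[0,0,-0.2,0,0,0,0,0,0,-0.13,0,0,0,0,0,0,-0.05,0,0,0,0,0,0,0,0,0,0,0])

```text
time: 40.92
tool_pos: [0.4148, 0.3464, -0.0014]
tool_rot: [[0.032, 0.999, 0.0], [0.999, -0.032, 0.0], [0.0, 0.0, -1.0]]
wrist_force: [0.0, -0.8, -0.1]
grip_width: 0.609
grasp_force: 12.0
```

play_rows(plan=[0,0,-0.05,0,0,0,0,0,0,-0.05,0,0,0,0,0,0,0,0,0,0,0])

```text
time: 41.3
tool_pos: [0.4149, 0.3465, -0.0042]
tool_rot: [[0.032, 0.999, 0.0], [0.999, -0.032, 0.0], [0.0, 0.0, -1.0]]
wrist_force: [-0.1, -1.0, 2.2]
grip_width: 0.606
grasp_force: 12.0
```

play_rows(plan=[0,0,0,0,0,0,0.3,0,0,0,0,0,0,0.45,0,0,0,0,0,0,0.6,0,0,0.3,0,0,0,0.6,0,0,0.9,0,0,0,0.6,0,0,1,0,0,0,0.6,0,0,1,0,0,0,0.6,0.3,-0.5,0.2,0,0,0,0.8,0.579,-0.954,0,0,0,0,0.8,0.579,-0.954,0,0,0,0,0.8,0.579,-0.954,0,0,0,0,0.8,0.579,-0.954,0,0,0,0,0.8], newtons=5)

```text
time: 42.8
tool_pos: [0.4933, 0.2146, 0.0964]
tool_rot: [[0.032, 0.999, -0.001], [0.999, -0.032, -0.001], [-0.001, -0.001, -1.0]]
wrist_force: [0.2, -0.0, -0.5]
grip_width: 0.897
grasp_force: 0.0
```

play_rows(plan=[0.579,-0.954,0,0,0,0,0.8,0.579,-0.954,0,0,0,0,0.8,0.579,-0.954,0,0,0,0,0.8,0.579,-0.954,0,0,0,0,0.8,0.579,-0.954,0,0,0,0,0.8,0.579,-0.954,0,0,0,0,0.8,0.579,-0.954,0,0,0,0,0.8,0.579,-0.954,0,0,0,0,0.8,0.579,-0.954,0,0,0,0,0.8,0.28,-0.45,0,0,0,0,0.8,0,0,0,0,0,0,0.8])

```text
time: 44.18
tool_pos: [0.6576, -0.0554, 0.0967]
tool_rot: [[0.034, 0.999, -0.001], [0.999, -0.034, 0.0], [0.0, -0.001, -1.0]]
wrist_force: [-0.5, 1.1, 0.4]
grip_width: 0.904
grasp_force: 0.0
```

play_rows(plan=[0,0.03,-0.4,0,0,0,0.8,0,0,-0.8,0,0,0,0.8,0,0,-0.8,0,0,0,0.8,0,0,-0.6,0,0,0,0.8,0,0,-0.35,0,0,0,0.6,0,0,0,0,0,0,0.4,0,0,0,0,0,0,0.25,0,0,0,0,0,0,0.15,0,0,0,0,0,0,0.05,0,0,0,0,0,0,0,0,0,0,0,0,0,-0.05,0,0,0,0,0,0,-0.05])

```text
time: 45.68
tool_pos: [0.6586, -0.0535, 0.0097]
tool_rot: [[0.032, 0.999, 0.001], [0.999, -0.032, -0.0], [-0.0, 0.001, -1.0]]
wrist_force: [-1.1, 0.1, 4.6]
grip_width: 0.518
grasp_force: 5.0
```

play_rows(plan=[0,0,0,0,0,0,-0.1,0,0,0.1,0,0,0,-0.1,0,0,0.6,0,0,0,-0.1,0,0,0.9,0,0,0,-0.1,-0.35,0.45,0.4,0,0,0,-0.1,-0.7,0.9,0,0,0,0,-0.1,-0.7,0.9,0,0,0,0,-0.1,-0.7,0.9,0,0,0,0,-0.1,-0.7,0.9,0,0,0,0,-0.1,-0.7,0.9,0,0,0,0,-0.1,-0.7,0.9,0,0,0,0,-0.1,-0.7,0.9,0,0,0,0,-0.1], newtons=15)

```text
time: 47.18
tool_pos: [0.4984, 0.1504, 0.069]
tool_rot: [[0.031, 1.0, -0.001], [1.0, -0.031, 0.0], [0.0, -0.001, -1.0]]
wrist_force: [0.1, 0.2, -0.6]
grip_width: 0.52
grasp_force: 15.0
```

play_rows(plan=[-0.7,0.9,0,0,0,0,-0.1,-0.7,0.9,0,0,0,0,-0.1,-0.7,0.9,0,0,0,0,-0.1,-0.75,0.95,0,0,0,0,-0.1,0,0,0,0,0,0,-0.1,0,0,-0.5,0,0,0,-0.1,0,0,-0.6,0,0,0,-0.1,0,0,-0.4,0,0,0,-0.1,0,0,0,0,0,0,-0.1,0,0,0,0,0,0,-0.1])

```text
time: 48.42
tool_pos: [0.4154, 0.2585, 0.0241]
tool_rot: [[0.032, 0.999, 0.0], [0.999, -0.032, 0.0], [0.0, 0.0, -1.0]]
wrist_force: [-0.2, -0.9, -0.0]
grip_width: 0.515
grasp_force: 15.0
```

play_rows(plan=[0,0,-0.2,0,0,0,-0.1,0,0,-0.1,0,0,0,-0.1,0,0,0,0,0,0,-0.1])

```text
time: 48.8
tool_pos: [0.4148, 0.2586, 0.0148]
tool_rot: [[0.032, 1.0, -0.0], [1.0, -0.032, -0.0], [-0.0, -0.0, -1.0]]
wrist_force: [-0.3, 0.0, -0.9]
grip_width: 0.518
grasp_force: 15.0
```

play_rows(plan=[0,0,-0.05,0,0,0,-0.1,0,0,-0.04,0,0,0,-0.1,0,0,0,0,0,0,-0.1])

```text
time: 49.18
tool_pos: [0.4151, 0.2588, 0.0127]
tool_rot: [[0.032, 0.999, 0.0], [0.999, -0.032, 0.0], [0.0, 0.0, -1.0]]
wrist_force: [-1.5, -0.1, 3.7]
grip_width: 0.519
grasp_force: 15.0
```

play_rows(plan=[0,0,0,0,0,0,0.2,0,0,0,0,0,0,0.4,0,0,0,0,0,0,0.6,0,0,0.3,0,0,0,0.6,0,0,0.9,0,0,0,0.6,0,0,1,0,0,0,0.6,0,0,1,0,0,0,0.6,0,0,1,0,0,0,0.6,0,0.5,0.5,0,0,0,0.6,-0.1,1,0,0,0,0.5,0.6,-0.2,1,0,0,0,0.5,0.6,-0.2,1,0,0,0,0.5,0.6])

```text
time: 50.68
tool_pos: [0.3994, 0.3653, 0.153]
tool_rot: [[-0.1, 0.995, -0.0], [0.995, 0.1, -0.0], [0.0, -0.0, -1.0]]
wrist_force: [0.4, 0.4, 0.5]
grip_width: 0.799
grasp_force: 0.0
```

play_rows(plan=[-0.2,1,0,0,0,0.5,0.6,-0.3,1,0,0,0,0.5,0.6,-0.3,1,0,0,0,0.5,0.6,-0.3,1,0,0,0,0.5,0.6,-0.3,1,0,0,0,0.5,0.6,-0.3,1,0,0,0,0.5,0.6,-0.3,1,0,0,0,0.5,0.6,-0.3,1,0,0,0,0.5,0.6,0,0,0,0,0,0,0.6,0,0,0,0,0,0,0.6])

```text
time: 51.92
tool_pos: [0.3304, 0.6033, 0.1524]
tool_rot: [[-0.434, 0.901, -0.001], [0.901, 0.434, -0.002], [-0.001, -0.001, -1.0]]
wrist_force: [0.5, -0.7, -0.0]
grip_width: 0.795
grasp_force: 0.0
```

```bash
python3 - <<'E'
from h import *
im,K,X=cap("top"); np.save("f.npy",im)
a=cv2.resize(im[195:365,140:520],(800,358),interpolation=cv2.INTER_CUBIC)
im2,_,_=cap("scene"); b=cv2.resize(im2[100:400,180:580],(322,242))
cv2.imwrite("pics/p9.png",a[:,:,::-1]); cv2.imwrite("pics/p10.png",cv2.resize(im2[90:410,170:597],(800,600),interpolation=cv2.INTER_CUBIC)[:,:,::-1])
E
```

```text
(no output)
```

View pics/p9.png

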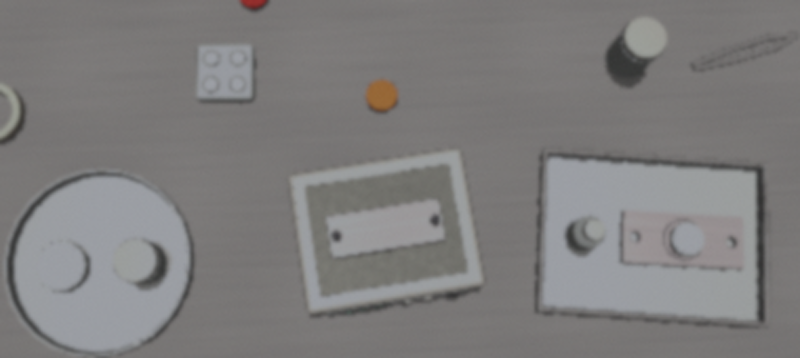

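View pics/p10.png

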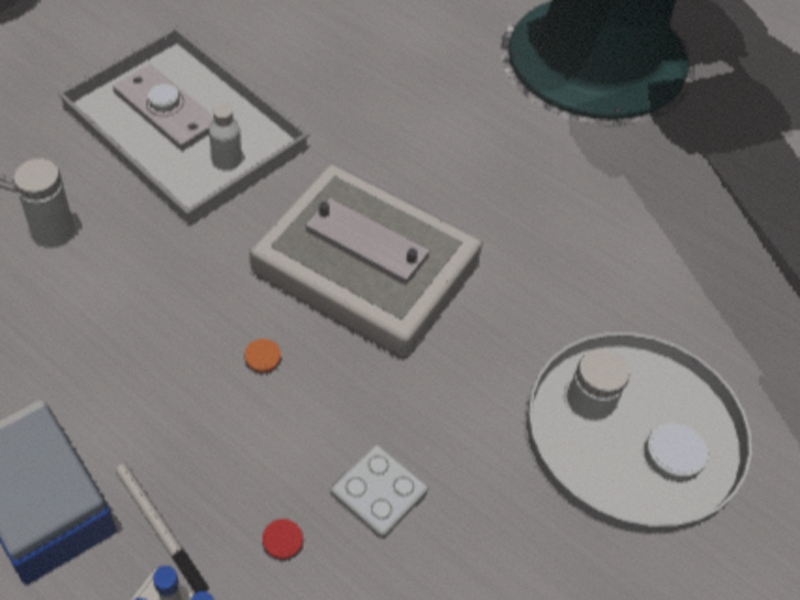

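The final views show everything in place. The small dish is centred on the plate ring (top crop 686,238), the bottle stands beside the plate (590,232), and the large dish (62,265) and short jar (136,262) are in the round tray. The four-well and tall jar have not moved. I'm handing it in.

```bash
python3 -c "
from rig import ctrl
print(ctrl.close_job())"
```

```text
the job is handed in; nothing more can be done
None
```

Job handed in at about 52 s of the 128 s allowed: the final camera views show both sets in their trays, with the four-well dish and the taller jar left in the row, but the hand-in call returned no verdict.

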